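Refit the access cover of a pump drive and lock its quarter-turn stud

TASK

Put the access cover back on the pump drive: take it out of its parking dock, set it square and fully home over the opening with its stud over the receptacle inside (handle towards the drive's front panel), and let go of it. Then take it by the wing of its stud, push the sprung stud in and turn it clockwise until it locks, so that the stud stays in when you let go; leave the other things on the bench alone.

Things in the scene. Friction and masses are not known exactly. Their poses are not given: they have to be found in the camera images.
- cover: the access cover: an aluminium pan, 140 x 90 mm (x, y), 5 mm top plate with a rim 4 mm thick turned down all round. Origin at the centre of the rim's lower edge, z up; the top plate's upper face is at z = 19 mm, its underside at 14 mm. 0.25 kg. It starts lying in the dock, on the dock's floor.
- handle (a point): the middle of the cover's handle, a black upright bar 10 mm thick (cover x), 44 mm long (cover y), 30 mm high, on the top plate at cover x = -45 mm; the point lies 15 mm above the plate (cover z = 34 mm)
- wing (a point): middle of the stud's wing: a steel tab 28 mm long (x of this frame), 10 mm thick (y), 20 mm high (this point 10 mm below its top), on a round flange 32 mm across and 4 mm thick. The stud's axis is at cover x = +30 mm, y = 0; with the stud out this point is at cover z = 52.5 mm
- pin (a point): middle of the stud's steel cross pin under the cover: 5 mm thick, 28 mm long over its ends, parallel to the wing (x of this frame); 4.5 mm above the rim's lower edge while the stud is out
- push (a joint): how far the stud is pushed in, m: 0 = out, 0.0185 = fully in. A spring drives it out, 3 N at first, 10 N fully in. With the cover home, the pin meets the receptacle's plate at about 0.002 unless it lies along the slot; it is below the plate and free to turn from 0.016 on; locked in the notches it rests at 0.011
- turn (a joint): angle of the stud and wing about the cover's z, rad, counter-clockwise from above; 0 = wing along the cover's x. Light friction holds it where it is left, whether pushed in or not; stops in the cover limit it to -2.6 to 0.9
- pump_drive: the fixed pump drive: white housing 210 x 150 mm (x, y), 60 mm high, front panel with display at -x. Origin under its centre. The opening at the centre of its top has a coaming 16 mm high with tapered sides; the cover goes over it with 1.3 mm of play each way: when home, cover axes along the drive's, origins in line, cover origin 62 mm above this one
- receptacle_top (a point): where the stud's axis meets the top of the fixed steel receptacle plate (9 mm thick) in the drive's opening; axes as the drive's. The plate's slot for the pin is 9 mm wide, 34 mm long; its direction is not known, anywhere within 0.6 rad either side of x; the pin enters within about 0.2 rad of it
- notch_level (a point): the locking notches under the receptacle plate, on the stud's axis, 4 mm below the plate's top. From the slot the pin turns clockwise (from above) under the plate to two notches 1.4 rad on; a solid stop is about 0.2 rad past them. Let up there, it locks at push 0.011; elsewhere under the plate it does not lock
- dock: the fixed grey parking dock: floor 4 mm thick (origin under its centre, x -72 to 76 mm, y -62 to 62 mm); walls and roof (underside 74, top 79 mm up) over x = 14 to 78 mm, inner width 104 mm, open to -x. The cover's stud is under the roof (wing top 66.5 mm up), the handle in front of it. Draw the cover out along the dock's -x by 65 mm or more before lifting
- bottle_diluent: white bottle with a blue cap, 52 mm across, 107 mm high, origin under its centre; leave alone
- bottle_stain: brown bottle with a red cap, 58 mm across, 100 mm high, origin under its centre; leave alone
- dropper_bottle: small white bottle, 36 mm across, 74 mm high, origin under its centre; leave alone
- bench_timer: white timer lying flat, 79 x 79 x 19 mm, origin under its centre; leave alone
- note_pad_pink: pad of sticky notes, 68 x 69 x 8 mm, origin under its centre; leave alone
- marker_green: felt marker, 128 x 40 x 16 mm, origin under its centre; leave alone
- forceps: steel forceps, 74 x 104 x 11 mm, origin under its centre; leave alone
There are look-alikes about, which are no part of the job. Leave any purple look-alike of the cover alone.

How it is judged (in metres and radians):
On the way, in this order (a step that is already met when the one before it is completed fails the run):
1. the cover is home over the opening and has been let go (horizontal distance between cover and pump_drive below 0.004 m and z of cover in the frame of pump_drive below 0.0645 m and x of handle in the frame of pump_drive below 0 m and angle between cover's own z axis and vertical below 0.04 rad and contact force between the fingers and cover below 0.1 N), for 0.2 s.
2. the stud is pushed in far enough for its pin to be under the receptacle's plate (value of joint push above 0.0152 m), for 0.1 s.
At the end, for the whole second after the job is handed in: The cover lies home on the drive (within 4 mm sideways, 2.5 mm in height, 0.04 rad tilt, handle to the front), released and at rest, and its stud stays in, sitting in the locking notches (push between 0.0095 and 0.013 m), turned clockwise (turn below -0.4 rad) (horizontal distance between cover and pump_drive below 0.004 m and z of cover in the frame of pump_drive below 0.0645 m and x of handle in the frame of pump_drive below 0 m and angle between cover's own z axis and vertical below 0.04 rad and value of joint push between 0.0095 and 0.013 m and linear speed of cover below 0.01 m/s and value of joint turn below -0.4 rad); the robot touches nothing.
It fails at once if one of the other things on the bench is shifted by more than 15 mm (distance of any of bottle_diluent, bottle_stain, dropper_bottle, bench_timer, note_pad_pink, marker_green, forceps from where it was at the start of the episode above 0.015 m).
It also fails if it takes over 72 s, if anything falls off the work surface, if the arm or the gripper's body presses on something with over 40 N, if the wrist force passes 120 N, or if a joint passes its speed limit or range.

ROBOT

A 7-joint arm with a two-finger parallel gripper is mounted at the origin on a cart in front of the work surface, level with it; the furniture and walls round the work are solid. World frame = base frame: x ahead of the robot, y to its left, z up, the work surface at z = 0. Lengths are in mm, angles in rad, forces in N, time in s.
With the tool pointing down it reaches from about 400 to 850 mm from the base axis. Payload 6.9 kg.
Tool frame: the origin (TCP) lies at the very end of the fingers, on their centre line; the grasp point (between the pads) lies 19 mm behind it; z points along the fingers, y is the line along which they close (so a half turn about z gives the same grasp; the last joint's range is limited). The gripper opens to 85 mm and grips with 20 to 120 N. Pads are 22 mm wide; open, the fingers measure 114 mm over their backs; the gripper's body (76 mm by 85 mm) begins 54 mm behind the grasp point. The pads swing forward as they close: fully open they stand 13 mm farther back than shut.
Start: joints at [-1.004, 0.507, -0.238, 1.5, 0.126, 1.149, -0.155], TCP at [278.491, 559.512, 231.275] pointing down, gripper open.
Joint ranges: [-3.08, 3.08], [-0.24, 2.05], [-1.43, 1.35], [0, 2.5], [-1.52, 4.66], [0.17, 1.96], [-2.89, 2.89]. Speed limits (rad/s): [2.39, 2.39, 3.14, 3.14, 3.14, 3.14, 3.14].

INTERFACE

Orientations are given as a unit quaternion [x, y, z, w].
In Python, from workcell import manip gives the robot as it stands.
- The arm moves only by the shell command python3 -m inch 'ROWS' [FORCE]. ROWS is JSON, a list of rows, each a list of 5 numbers: the shift along the tool's x, y, z in m, then the turn about the tool's z in rad, then the closure in counts, from 0 (fully open) to 255 (shut). A call has 1 to 12 rows; each row shifts and turns the commanded pose from where the row before left it, along the tool's axes as they then stand; what a row does not reach is not made up. A row lasts 1/8 s, in which the tool goes at most 62.5 mm and 10.7 degrees, less where a joint would pass 70% of its speed; a pose out of reach is approached as far as the arm can. A call with a gripper value outside its range is refused whole. The fingers move at their own pace and stop on an object; FORCE is the grip in N (left out, the last holds). Time passes only in rows, so rows that do not move let the fingers close. It gives the time, the measured TCP pose, the force, the opening and the grip force at its end, in the units of the state.
- manip.sense(): the state, without advancing time (a new reading comes with each control period).
- manip.read_camera(name): name is "side" or "top"; returns (picture, depth): 480x640x3 uint8, red, green, blue; 480x640 float32, mm along the optical axis (not along the pixel's ray), 0 where there is no reading.
- manip.camera_info(name): a dict with "fx", "fy", "cx", "cy" (pixels), "dist" ([k1, k2, p1, p2, k3] as OpenCV has them; the pictures are not rectified), "R" (3x3) and "t" (3): a world point X has camera coordinates R X + t. Camera axes: x right, y down, z forward; pixel columns grow to the right and rows downward; lengths in mm; the calibration is good to about 2 mm. A picture is of the moment at which its call begins. camera_info takes no time and is no camera call.
- manip.hand_in(): hands the job in; it is judged then, once.
The state is a dict: "clock": time; "joint_positions": joint angles; "joint_vel": joint speeds; "joint_efforts": joint torques, N m; "position": TCP position; "ee_rot": TCP orientation; "ft_force": force on the tool from outside, world axes, zero at the start; "wrist_torque": the same for the moment, N m; "finger_gap": opening from 0.0 (shut) to 1.0 (fully open); "grasp_force": force on a finger pad.
Only numpy, scipy, OpenCV 4.12 (cv2) and the standard library are available. Lean on these libraries where they do the work, as an engineer would, in place of code of your own. Each camera call takes 0.05 s, during which the arm holds its last target. There are 200 camera calls.

## Working session

There is one attempt and no reset: what is moved stays moved. The work goes in short steps, Python scripts to look and compute and a shell command to move; the robot and the scene stay as the last step left them, time stands still between calls to the robot, and variables do not carry over. Pictures are saved under pics/ and viewed, at most 10 in all, crops included, and the job is handed in when it is done.

```bash
mkdir -p pics; cat > h.py <<'E'
import numpy as np,cv2
from workcell import manip
def cam(n):
    i=manip.camera_info(n);K=np.array([[i['fx'],0,i['cx']],[0,i['fy'],i['cy']],[0,0,1]]);return K,np.array(i['dist'],float),np.array(i['R']),np.array(i['t'],float).ravel()
def snap(n,f=None):
    p,d=manip.read_camera(n)
    if f: cv2.imwrite('pics/'+f,p[:,:,::-1])
    return p,d
def ray(n,uv):
    K,D,R,t=cam(n);q=cv2.undistortPoints(np.array(uv,float).reshape(-1,1,2),K,D).reshape(-1,2)
    return -R.T@t,np.c_[q,np.ones(len(q))]@R
def onz(n,uv,z):
    o,d=ray(n,uv);return o+d*((z-o[2])/d[:,2])[:,None]
def cloud(n,d):
    v,u=np.mgrid[0:480,0:640];o,r=ray(n,np.c_[u.ravel(),v.ravel()])
    return (o+r*d.reshape(-1,1)).reshape(480,640,3)
def proj(n,X):
    K,D,R,t=cam(n);return cv2.projectPoints(np.array(X,float).reshape(-1,1,3),cv2.Rodrigues(R)[0],t,K,D)[0].reshape(-1,2)
E
python3 - <<'E'
from h import *
a,da=snap('top','t0.png');b,db=snap('side','s0.png');np.savez('0.npz',a=a,da=da,b=b,db=db)
s=manip.sense();print(s)
for n in('top','side'):
  K,D,R,t=cam(n);print(n,K[0,0],-R.T@t,R[2])
E
```

```text
{'clock': 0.1, 'joint_positions': array([-1.00350163,  0.50827108, -0.23754642,  1.50101837,  0.12568871,
        1.14889954, -0.15480404]), 'joint_vel': array([ 0.00033175, -0.00281722, -0.00028373, -0.00015498,  0.00060806,
       -0.00046504, -0.00026189]), 'joint_efforts': array([-4.66196259e-03, -6.21833110e+01, -2.19450697e+00, -2.50205129e+01,
        1.25779433e-02,  7.80673960e-03, -1.68181458e-05]), 'position': array([278.32919791, 559.10945829, 230.51136215]), 'ee_rot': array([ 2.28844050e-01,  9.73462764e-01, -7.83981047e-04, -1.80008648e-04]), 'ft_force': array([-0.02932846,  0.11660237,  0.33309268]), 'wrist_torque': array([ 0.0019373 , -0.02363815, -0.03365675]), 'grasp_force': 0.0, 'finger_gap': 0.9978083665709684}
top 502.94757719575205 [ 480.97280139  -12.77621129 1409.27386801] [ 0.08218057  0.00168724 -0.99661603]
side 487.0141707634927 [ 173.27163719 -836.66080264  494.05746454] [ 0.42808348  0.80310355 -0.41445051]
```

View pics/t0.png

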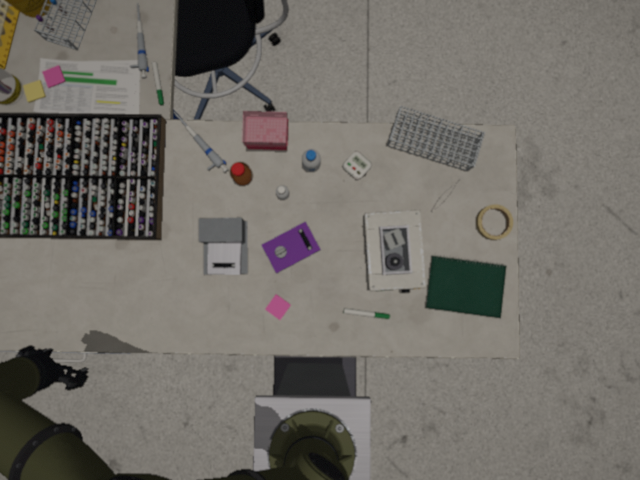

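View pics/s0.png

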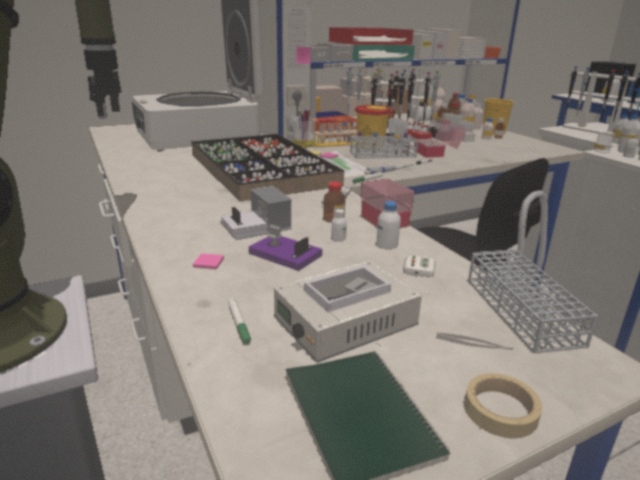

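Both views match. The candidates are a silver pan with a black handle in the grey dock at top (223,260), which is the cover, and a purple pan at top (290,247), which is the look-alike. I choose the docked one. The drive is at top (395,250), with its knob and front at (405,291) pointing to world -x.

```bash
python3 - <<'E'
from h import *
z=np.load('0.npz');a=z['a'];da=z['da'];b=z['b']
A=cv2.resize(a[205:290,190:260],None,fx=5.6,fy=5.6,interpolation=cv2.INTER_CUBIC);B=cv2.resize(a[200:300,355:435],None,fx=4.76,fy=4.76,interpolation=cv2.INTER_CUBIC)
C=cv2.resize(b[180:245,210:310],(400,260),interpolation=cv2.INTER_CUBIC)
im=np.zeros((476,800,3),np.uint8);im[:A.shape[0],:A.shape[1]]=A[:476];im[:B.shape[0],400:400+B.shape[1]]=B[:476]
cv2.imwrite('pics/c0.png',im[:,:,::-1])
P=cloud('top',da)
def rect(m,zz,n):
  c=max(cv2.findContours(m.astype(np.uint8),0,2)[0],key=cv2.contourArea)
  X=onz('top',c.reshape(-1,2),zz)[:,:2].astype(np.float32);r=cv2.minAreaRect(X);print(n,np.round(r[0],1),np.round(r[1],1),round(r[2],2),len(c))
u,v=np.meshgrid(range(640),range(480))
H=P[:,:,2]
W=(u>190)&(u<255)&(v>205)&(v<285)
D=(u>355)&(u<435)&(v>200)&(v<300)
rect(W&(H>70)&(H<90),79,'roof');rect(W&(H>40)&(H<70),53,'handle');rect(W&(H>16)&(H<32),23,'plate')
rect(D&(H>40),60,'drive')
rect(D&(H>69)&(H<90),76,'coam')
rect(D&(H<40)&(H>0)&(u>375)&(u<415),45,'inside')
g=a.max(2)
rect(W&(g<50)&(v>255),53,'handleblk')
for r in range(205,292,4):print(r,H[r,222].round(),H[r,232].round(),H[r,395].round(),H[r,405].round())
E
```

```text
roof [601.4 251.7] [ 64.1 114.5] 1.92 13
handle [506.9 250. ] [ 8.1 43.2] 0.81 8
plate [528.4 250.1] [88.2 91.5] 0.82 19
drive [ 549.4 -214.5] [222.  152.6] 4.22 65
coam [ 554.8 -214.3] [128.3  79. ] 3.76 42
inside [ 556.2 -219.7] [118.2  66.4] 4.2 27
handleblk [508.3 250. ] [ 5.4 43.2] 0.81 5
205 2.0 3.0 3.0 5.0
209 5.0 2.0 -3.0 2.0
213 -0.0 4.0 59.0 65.0
217 -2.0 0.0 64.0 61.0
221 79.0 80.0 63.0 61.0
225 78.0 76.0 62.0 58.0
229 82.0 79.0 4.0 6.0
233 76.0 79.0 63.0 5.0
237 83.0 78.0 4.0 4.0
241 82.0 84.0 6.0 6.0
245 25.0 26.0 63.0 6.0
249 24.0 23.0 6.0 8.0
253 27.0 22.0 37.0 5.0
257 23.0 27.0 52.0 6.0
261 21.0 19.0 51.0 1.0
265 53.0 24.0 52.0 7.0
269 19.0 25.0 34.0 11.0
273 23.0 27.0 73.0 75.0
277 4.0 3.0 59.0 61.0
281 -1.0 1.0 56.0 61.0
285 -1.0 2.0 58.0 67.0
289 2.0 0.0 59.0 45.0
```

View pics/c0.png

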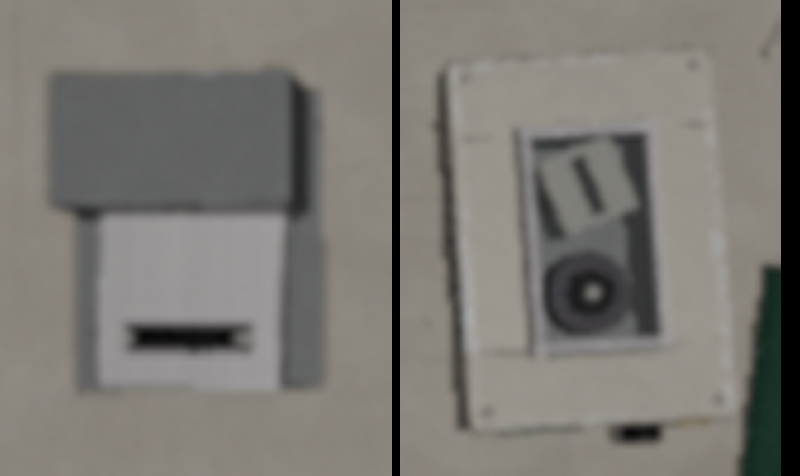

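The crop confirms the choice: a silver pan with its black handle at top (223,265), and its stud hidden under the roof. Inside the drive, the receptacle plate is at about (395,238) with its slot about 0.35 rad counter-clockwise of the drive's x. Next I work out the first move and refine the slot.

```bash
cat >> h.py <<'E'
from scipy.spatial.transform import Rotation as Ro
def go(x,y,z,yaw=None):
    "shift in tool axes to reach world TCP x,y,z (mm), turn so tool y is at world yaw (mod pi, both choices)"
    s=manip.sense();R=Ro.from_quat(s['ee_rot']).as_matrix();p=np.array(s['position'])
    d=R.T@(np.array([x,y,z])-p)/1000;w=np.arctan2(R[1,1],R[0,1])
    print('pos',p.round(1),'yaw',w.round(4),'shift',d.round(4),'tilt',R[:2,2].round(4),'F',s['ft_force'].round(1),'gap',round(s['finger_gap'],3),'t',s['clock'],'q7',s['joint_positions'][6].round(2))
    if yaw is not None:
        t=(w-yaw+np.pi/2)%np.pi-np.pi/2;print('turn',round(t,4),'or',round(t-np.pi*np.sign(t),4))
E
python3 - <<'E'
from h import *
go(508,250,110,0.014)
z=np.load('0.npz');a=z['a'].astype(np.float32).mean(2)
s=np.array([[0,1],[1,0]])
# slot: dark region inside bright plate
c=a[226:254,382:410];k=cv2.resize(c,None,fx=8,fy=8,interpolation=cv2.INTER_CUBIC)
print(c[4:24:1,3:24].astype(int))
E
```

```text
pos [278.3 559.1 230.5] yaw 1.109 shift [-0.3433 -0.1742  0.1208] tilt [-0.0007 -0.0014] F [-0.   0.1  0.3] gap 0.998 t 0.1 q7 -0.15
turn 1.095 or -2.0466
[[ 59  59  58  57  61  72  84  92 100 108 115 120 121 119 106  88  71  57
   53  54  61]
 [ 79  81  83  84  89 100 111 114 118 120 123 123 123 122 117 106  85  61
   52  54  59]
 [100 102 106 110 114 115 114 107 107 116 122 122 123 124 121 114  92  63
   54  53  56]
 [110 115 118 121 122 114  97  81  84 106 120 124 124 124 122 115  95  66
   54  54  56]
 [117 122 123 124 122 110  83  61  70  99 118 123 123 124 123 119 100  70
   54  54  55]
 [119 124 124 124 123 114  92  64  60  88 114 122 123 124 123 121 106  79
   57  53  54]
 [113 122 124 124 124 121 106  76  58  73 102 120 123 123 124 123 114  92
   64  53  53]
 [106 122 124 124 124 122 113  89  62  61  87 113 122 124 124 123 119 104
   76  56  53]
 [ 99 120 125 125 124 123 118 101  72  58  73 102 119 124 124 124 123 114
   91  64  53]
 [ 87 113 124 124 124 124 122 111  84  59  61  89 113 122 123 124 124 120
  103  73  55]
 [ 70 101 120 124 124 124 123 117  94  64  58  78 106 121 123 124 124 121
  110  84  59]
 [ 57  87 114 123 125 125 124 122 105  77  57  70 100 119 123 123 123 123
  115  95  67]
 [ 49  69 101 120 125 125 123 123 115  92  63  61  88 113 122 123 124 123
  119 103  74]
 [ 47  58  88 113 123 126 124 123 120 105  75  62  80 107 121 124 121 116
  109  95  71]
 [ 49  52  76 106 122 125 125 124 123 111  91  82  93 110 120 120 110  97
   84  73  60]
 [ 55  51  70 100 119 124 125 125 123 117 109 107 112 115 114 110  94  70
   60  57  53]
 [ 60  52  63  90 113 123 124 125 123 121 119 116 115 110 104 100  87  64
   53  54  53]
 [ 64  54  57  75 101 119 123 123 118 113 112 111 107 103 101 100  93  74
   57  55  53]
 [ 74  57  53  62  88 110 118 118 111 105 103 102 101 101 100 101  98  84
   62  54  54]
 [ 86  66  60  64  81 102 109 108 104 102 102 101 101 100 100 101  99  84
   62  53  53]]
```

```bash
python3 -m inch '[[-0.02,-0.01,0,0,90],[-0.043,-0.022,0,0,90],[-0.043,-0.022,0,0,90],[-0.043,-0.022,0,0,90],[-0.043,-0.022,0,0,90],[-0.043,-0.022,0,0,90],[-0.043,-0.022,0,0,90],[-0.043,-0.022,0,0,90],[-0.022,-0.010,0.02,0,90],[0,0,0.02,0.15,90],[0,0,0.02,0.15,90],[0,0,0.0,0.15,90]]' 60
python3 -m inch '[[0,0,0,0.16,90],[0,0,0,0.16,90],[0,0,0,0.16,90],[0,0,0,0.165,90],[0,0,0,0,90],[0,0,0,0,90]]'
python3 - <<'E'
from h import *
go(508,250,27,0.014)
print(onz('top',[[393.9,238.3]],62),onz('top',[[392.2,234],[395.6,242]],62))
E
```

```text
clock: 1.6
position: [507.3, 248.3, 169.5]
ee_rot: [0.443, 0.896, -0.002, -0.001]
ft_force: [-0.5, -0.5, 0.1]
finger_gap: 0.647
grasp_force: 0.0
clock: 2.35
position: [508.1, 250.1, 171.3]
ee_rot: [0.701, 0.713, -0.0, 0.0]
ft_force: [1.2, 0.6, -0.2]
finger_gap: 0.644
grasp_force: 0.0
pos [508.1 250.1 171.3] yaw 0.0168 shift [-0.000e+00 -1.000e-04  1.443e-01] tilt [-0.     -0.0004] F [ 1.2  0.6 -0.2] gap 0.644 t 2.35 q7 -0.42
turn 0.0028 or -3.1388
[[ 586.10105461 -211.58720339   62.        ]] [[ 597.63488781 -206.99554401   62.        ]
 [ 576.19803033 -216.17088547   62.        ]]
```

```bash
python3 -m inch '[[0,0,0.03,0,90],[0,0,0.03,0,90],[0,0,0.03,0,90],[0,0,0.03,0,90],[0,0,0.015,0,90],[0,0,0.009,0,90],[0,0,0,0,90],[0,0,0,0,200],[0,0,0,0,255],[0,0,0,0,255],[0,0,0,0,255],[0,0,0,0,255]]' 60
python3 -m inch '[[0,0,0,0,255],[0,0,0,0,255],[0,0,0,0,255]]' 80
python3 -c "
from h import *
go(508-80,249,35,0.014)"
```

```text
clock: 3.85
position: [508.6, 251.1, 28.2]
ee_rot: [0.702, 0.712, 0.001, 0.0]
ft_force: [-0.8, -0.5, 5.7]
finger_gap: 0.102
grasp_force: 59.8
clock: 4.22
position: [508.6, 251.2, 28.2]
ee_rot: [0.702, 0.712, 0.001, 0.0]
ft_force: [-0.6, -0.2, 6.6]
finger_gap: 0.1
grasp_force: 78.9
pos [508.6 251.2  28.2] yaw 0.0141 shift [-0.001  -0.0806 -0.0069] tilt [0.0014 0.0007] F [-0.6 -0.2  6.6] gap 0.1 t 4.225 q7 -0.4
turn 0.0001 or -3.1415
```

```bash
python3 -m inch '[[0,0,-0.001,0,255],[0,0,-0.001,0,255],[0,-0.01,0,0,255],[0,-0.015,0,0,255],[0,-0.015,0,0,255],[0,-0.015,0,0,255],[0,-0.015,0,0,255],[0,-0.01,0,0,255],[0,-0.008,0,0,255],[0,0,0,0,255]]'
python3 -m inch '[[0,0,-0.02,0,255],[0,0,-0.03,0,255],[0,0,-0.03,0,255],[0,0,-0.03,0,255],[0,0,-0.03,0,255],[0,0,-0.02,0,255],[0,0,0,0,255]]'
python3 - <<'E'
from h import *
go(556,-214,250,0.07)
a,d=snap('top');b,e=snap('side');np.savez('1.npz',a=a,da=d,b=b,db=e)
A=cv2.resize(a[220:310,180:270],(450,450),interpolation=cv2.INTER_CUBIC)
B=cv2.resize(b[120:255,170:275],(350,450),interpolation=cv2.INTER_CUBIC)
cv2.imwrite('pics/c1.png',np.hstack([A,B])[:,:,::-1])
E
```

```text
clock: 5.48
position: [419.6, 249.8, 29.3]
ee_rot: [0.702, 0.712, -0.0, -0.0]
ft_force: [0.8, 0.3, -4.1]
finger_gap: 0.101
grasp_force: 78.1
clock: 6.35
position: [421.2, 250.0, 190.5]
ee_rot: [0.702, 0.712, 0.002, 0.0]
ft_force: [0.6, -0.2, -3.6]
finger_gap: 0.098
grasp_force: 78.5
pos [421.2 250.  190.5] yaw 0.0134 shift [-0.4657  0.1287 -0.0599] tilt [0.003  0.0019] F [ 0.6 -0.2 -3.6] gap 0.098 t 6.35 q7 -0.5
turn -0.0566 or 3.085
```

View pics/c1.png

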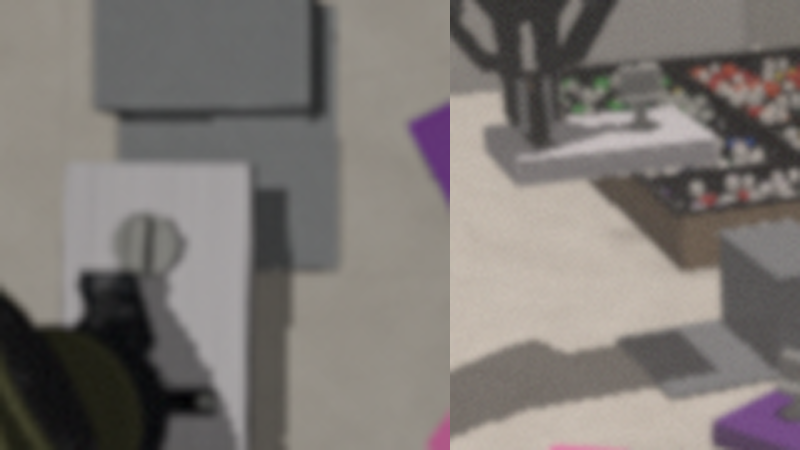

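The cover hangs level in the gripper. Its wing is at crop (150,245), roughly along the cover's x. Now carrying it to above the drive.

```bash
python3 -m inch '[[-0.02,0.003,0,0,255],[-0.04,0.007,0,0,255],[-0.046,0.008,0,0,255],[-0.046,0.008,0,0,255],[-0.046,0.008,0,0,255],[-0.046,0.008,0,0,255],[-0.046,0.008,0,0,255],[-0.046,0.008,0,0,255],[-0.046,0.008,0,0,255],[-0.046,0.008,0,0,255],[-0.025,0.008,0,0,255],[-0.015,0.003,0,-0.057,255]]'
python3 -m inch '[[0,0,0,0,255],[0,0,0.03,0,255],[0,0,0.025,0,255],[0,0,0,0,255],[0,0,0,0,255]]'
python3 - <<'E'
from h import *
go(510.6,-217.2,120,0.073)
a,d=snap('top');b,e=snap('side');np.savez('2.npz',a=a,da=d,b=b,db=e)
A=cv2.resize(a[190:300,350:440],(440,538),interpolation=cv2.INTER_CUBIC)
B=cv2.resize(b[190:360,265:385],(360,510),interpolation=cv2.INTER_CUBIC)
im=np.zeros((538,800,3),np.uint8);im[:,:440]=A;im[:510,440:]=B
cv2.imwrite('pics/c2.png',im[:,:,::-1])
E
```

```text
clock: 7.95
position: [511.1, -218.9, 187.4]
ee_rot: [0.682, 0.731, -0.001, -0.001]
ft_force: [0.4, 1.0, -3.2]
finger_gap: 0.1
grasp_force: 78.6
clock: 8.57
position: [511.9, -216.7, 134.8]
ee_rot: [0.682, 0.732, 0.0, 0.0]
ft_force: [0.3, -0.8, -3.4]
finger_gap: 0.098
grasp_force: 78.7
pos [ 511.9 -216.7  134.8] yaw 0.071 shift [-0.0004 -0.0013  0.0148] tilt [ 0.0002 -0.    ] F [ 0.3 -0.8 -3.4] gap 0.098 t 8.575 q7 0.58
turn -0.002 or 3.1396
```

View pics/c2.png

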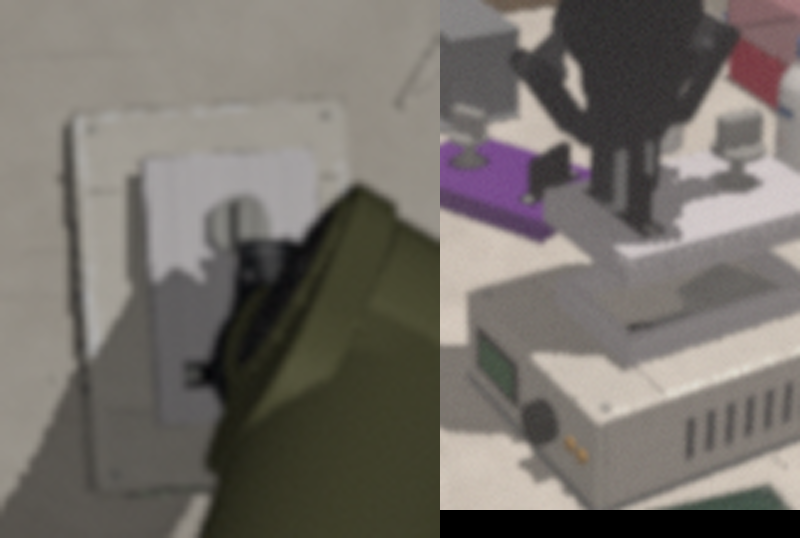

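```bash
cat > e.py <<'E'
from h import *
def edge(g,fix,lo,hi,axis,sign,z):
    "subpixel edge along rows/cols; axis=1: for each row in fix, search col lo..hi for strongest gradient*sign"
    pts=[]
    for f in fix:
        l=(g[f,lo:hi] if axis else g[lo:hi,f]).astype(float);d=np.diff(l)*sign;i=int(np.argmax(d))
        o=0
        if 0<i<len(d)-1:
            den=d[i-1]-2*d[i]+d[i+1];o=.5*(d[i-1]-d[i+1])/den if den else 0
        c=lo+i+.5+o;pts.append((c,f) if axis else (f,c))
    X=onz('top',pts,z)[:,:2]
    for _ in range(3):
        vx,vy,x0,y0=cv2.fitLine(X.astype(np.float32),cv2.DIST_HUBER,0,.01,.01).ravel()
        r=(X[:,0]-x0)*vy-(X[:,1]-y0)*vx;X=X[abs(r)<max(1.5,1.5*np.std(r))] 
    a=np.arctan2(vy,vx);a=(a+np.pi/4)%(np.pi/2)-np.pi/4
    return np.array([x0,y0]),a,np.std(r)
def off(e,yaw,ax):
    n=np.array([np.cos(yaw),np.sin(yaw)]) if ax=='x' else np.array([-np.sin(yaw),np.cos(yaw)])
    return e[0]@n
E
python3 - <<'E'
from e import *
g0=np.load('0.npz')['a'].astype(float).mean(2);g2=np.load('2.npz')['a'].astype(float).mean(2)
np.set_printoptions(linewidth=200)
print(g0[250,360:376].astype(int),g0[250,415:430].astype(int));print(g0[250,374:386].astype(int),g0[250,403:415].astype(int));print(g0[205:232,400].astype(int));print(g0[265:297,388].astype(int))
print('cov',g2[240,372:392].astype(int));print(g2[215:230,395].astype(int));print(g2[270,372:392].astype(int))
E
```

```text
[129 129 127 112  78  57  84 133 156 152 147 147 147 147 148 147] [145 145 145 145 147 154 159 155 146 136 133 134 135 134 133]
[148 147 148 148 147 139 116 107 128 130 112  94] [ 62  54  53  52  73 118 148 151 148 147 146 145]
[132 133 132 131 130 129 136 145 143 142 143 142 142 141 141 142 143 143 142 142 140 139 126  86  70  88 106]
[ 61  55  44  52  79 100 115 130 131 125 134 143 145 146 145 146 145 145 145 144 145 146 148 146 126 114 127 131 130 128 128 128]
cov [156 157 154 136 101  87  86  93 128 157 163 162 161 161 162 164 164 164 162 152]
[150 151 151 151 149 146 151 161 163 163 163 163 164 164 162]
[92 93 92 92 91 91 92 93 89 84 83 91 94 93 92 92 90 90 91 91]
```

```bash
python3 - <<'E'
from e import *
g0=np.load('0.npz')['a'].astype(float).mean(2);g2=np.load('2.npz')['a'].astype(float).mean(2)
L=edge(g0,range(220,280),361,374,1,1,60);Rr=edge(g0,range(225,280),415,430,1,-1,60)
T=edge(g0,range(376,412),206,216,0,1,60);B=edge(g0,range(376,396),284,296,0,-1,60)
for n,e in zip('LRTB',(L,Rr,T,B)):print(n,e)
yaw=np.mean([L[1],Rr[1]]);print('yaw',yaw)
xs=(off(T,yaw,'x')+off(B,yaw,'x'))/2;ys=(off(L,yaw,'y')+off(Rr,yaw,'y'))/2
print('size',off(T,yaw,'x')-off(B,yaw,'x'),off(L,yaw,'y')-off(Rr,yaw,'y'))
c,s=np.cos(yaw),np.sin(yaw);C=np.array([xs*c-ys*s,xs*s+ys*c]);print('drive',C)
z=129.6
l=edge(g2,range(230,247),374,388,1,1,z);t=edge(g2,range(384,412),216,228,0,1,z)
print(l,t);cx=off(t,yaw,'x')-70;cy=off(l,yaw,'y')-45
print('cover',[cx*c-cy*s,cx*s+cy*c],'err drive frame',cx-xs,cy-ys)
E
```

```text
L (array([ 558.4427, -138.0698], dtype=float32), np.float32(0.07343805), np.float64(0.21025001457563017))
R (array([ 562.90137, -291.7178 ], dtype=float32), np.float32(0.1622979), np.float64(1.885322567372728))
T (array([ 659.7498 , -220.16711], dtype=float32), np.float32(0.07623327), np.float64(0.6126845254674493))
B (array([ 450.28763, -187.02718], dtype=float32), np.float32(0.083087206), np.float64(0.3877487695200814))
yaw 0.11786798
size 204.1117 153.10626
drive [ 556.41614 -215.39777]
(array([ 584.6887 , -165.40385], dtype=float32), np.float32(0.063061416), np.float64(0.3076785310822513)) (array([ 624.3213 , -206.92934], dtype=float32), np.float32(0.09462416), np.float64(0.8102547973021178))
cover [np.float32(554.70135), np.float32(-214.26926)] err drive frame -1.5701294 1.3223267
```

```bash
python3 -m inch '[[-0.001,0,0.012,-0.003,255],[0,0,0.012,0,255],[0,0,0.006,0,255],[0,0,0.003,0,255],[0,0,0,0,255]]'
python3 -m inch '[[0,0,0.003,0,255],[0,0,0.003,0,255],[0,0,0.003,0,255],[0,0,0,0,255]]'
python3 -c "
from h import *
go(510.6,-217.2,86.2,0.0745)"
```

```text
clock: 9.3
position: [511.6, -218.1, 101.1]
ee_rot: [0.681, 0.733, -0.0, -0.0]
ft_force: [-0.7, -0.5, -3.2]
finger_gap: 0.1
grasp_force: 78.5
clock: 9.8
position: [511.5, -218.0, 92.0]
ee_rot: [0.68, 0.733, -0.0, -0.0]
ft_force: [0.2, 0.1, -2.6]
finger_gap: 0.098
grasp_force: 78.7
pos [ 511.5 -218.    92. ] yaw 0.074 shift [ 0.0008 -0.0008  0.0058] tilt [-0.0005  0.0002] F [ 0.2  0.1 -2.6] gap 0.098 t 9.8 q7 0.6
turn -0.0005 or 3.1411
```

Now it is inside the coaming with no contact. Continuing down.

```bash
python3 -m inch '[[0,0,0.002,0,255],[0,0,0.002,0,255],[0,0,0.001,0,255],[0,0,0,0,255]]'
python3 -m inch '[[0,0,0.001,0,255],[0,0,0.001,0,255],[0,0,0,0,255],[0,0,0,0,255]]'
python3 -c "
from h import *
go(510.6,-217.2,86.2,0.0745)"
```

```text
clock: 10.3
position: [511.6, -218.1, 87.2]
ee_rot: [0.68, 0.733, -0.0, -0.0]
ft_force: [0.8, -0.6, -3.6]
finger_gap: 0.097
grasp_force: 78.7
clock: 10.8
position: [511.7, -218.2, 86.6]
ee_rot: [0.681, 0.733, 0.0, 0.0]
ft_force: [-5.0, 2.4, 9.5]
finger_gap: 0.102
grasp_force: 80.6
pos [ 511.7 -218.2   86.6] yaw 0.0738 shift [ 0.0011 -0.001   0.0004] tilt [ 0.0011 -0.0001] F [-5.   2.4  9.5] gap 0.102 t 10.8 q7 0.6
turn -0.0007 or 3.1409
```

```bash
python3 -m inch '[[0,0,-0.0005,0,150],[0,0,0,0,110],[0,0,0,0,110],[0,0,0,0,110],[0,0,-0.01,0,110],[0,0,-0.03,0,110],[0,0,-0.03,0,110],[0,0,-0.03,0,110],[0,0,-0.02,0,110]]'
python3 -m inch '[[0.03,-0.02,0,-0.15,110],[0.04,-0.03,-0.02,-0.15,110],[0.04,-0.04,-0.02,-0.15,110],[0.04,-0.04,0,-0.15,110],[0,0,0,-0.15,110],[0,0,0,-0.15,110],[0,0,0,-0.15,110],[0,0,0,-0.15,110],[0,0,0,-0.15,110],[0,0,0,-0.15,110],[0,0,0,-0.15,110],[0,0,0,0,110]]'
python3 - <<'E'
from h import *
go(585.5,-211.6,170,None)
a,d=snap('top');b,e=snap('side');np.savez('3.npz',a=a,da=d,b=b,db=e)
A=cv2.resize(a[200:300,355:435],(430,538),interpolation=cv2.INTER_CUBIC)
B=cv2.resize(b[220:350,270:430],(370,300),interpolation=cv2.INTER_CUBIC)
im=np.zeros((538,800,3),np.uint8);im[:,:430]=A;im[:300,430:]=B
cv2.imwrite('pics/c3.png',im[:,:,::-1])
E
```

```text
clock: 11.92
position: [512.0, -218.4, 208.0]
ee_rot: [0.681, 0.733, 0.0, 0.001]
ft_force: [0.6, 0.3, -1.2]
finger_gap: 0.57
grasp_force: 0.0
clock: 13.42
position: [344.8, -120.2, 246.3]
ee_rot: [-0.076, 0.997, -0.0, 0.0]
ft_force: [-1.0, 0.0, -0.5]
finger_gap: 0.57
grasp_force: 0.0
pos [ 344.8 -120.2  246.3] yaw 1.7226 shift [-0.2241 -0.1267  0.0765] tilt [ 0.0007 -0.0003] F [-1.   0.  -0.5] gap 0.57 t 13.425 q7 2.0
```

View pics/c3.png

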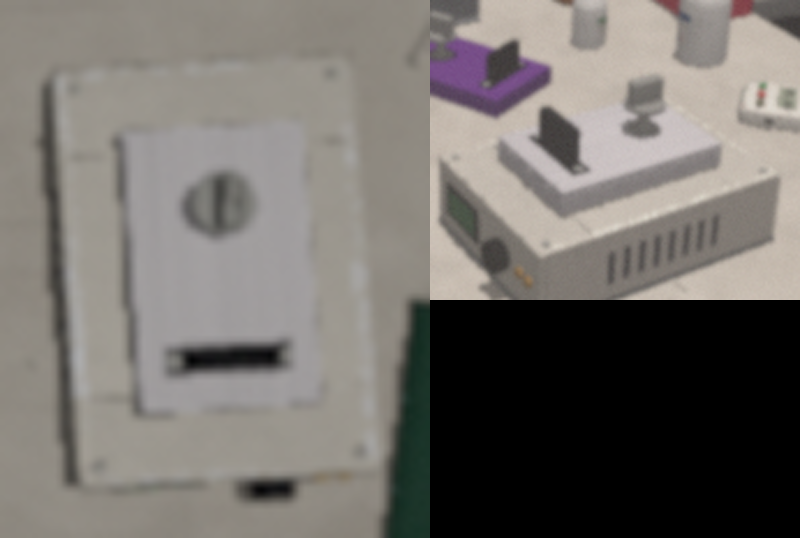

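The cover sits square and home, handle to the front at (228,357), stud flange at crop (218,203). Next, the wing's angle in a close crop.

```bash
python3 - <<'E'
from h import *
z=np.load('3.npz');a=z['a'];b=z['b']
A=cv2.resize(a[228:248,384:406],(440,400),interpolation=cv2.INTER_CUBIC)
B=cv2.resize(b[250:284,348:378],(353,400),interpolation=cv2.INTER_CUBIC)
im=np.hstack([A,B]).astype(float);im=np.clip((im-60)*1.7,0,255).astype(np.uint8)
cv2.imwrite('pics/c4.png',im[:,:,::-1])
P=cloud('side',z['db']);H=P[:,:,2];u,v=np.meshgrid(range(640),range(480))
m=(u>345)&(u<380)&(v>250)&(v<290)&(H>105)&(H<135);X=P[m];print(len(X),X.mean(0),np.ptp(X,0));q=X[:,:2]-np.median(X[:,:2],0);w,V=np.linalg.eigh(np.cov(q.T));print(w,V[:,1],np.arctan(V[1,1]/V[0,1]))
E
```

```text
196 [ 584.49897026 -217.65585904  115.79401657] [28.4365146  24.76474208 20.71694176]
[11.18767158 68.64615643] [-0.99852881  0.05422378] -0.054250390533678805
```

View pics/c4.png

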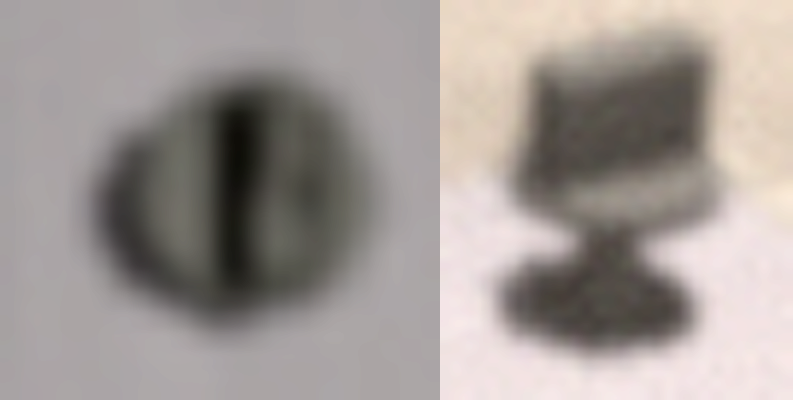

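The wing lies nearly along world x (about -0.04 rad world, so turn is about -0.11), with the stud out. The slot is at about 0.405 world, so I will grip the wing and turn it about 0.44 counter-clockwise before pushing.

```bash
python3 -m inch '[[-0.02,-0.012,0,0,110],[-0.04,-0.023,0.01,0,110],[-0.04,-0.023,0.01,0,110],[-0.04,-0.023,0.01,0,110],[-0.04,-0.023,0.01,0,110],[-0.03,-0.015,0.01,0,110],[-0.015,-0.008,0,0.1,110],[0,0,0,0.093,110],[0,0,0,0,110],[0,0,0,0,110]]'
python3 -c "
from h import *
go(586.3,-212.3,106.5,1.53)"
```

```text
clock: 14.78
position: [586.4, -211.1, 195.9]
ee_rot: [0.019, 1.0, -0.0, -0.0]
ft_force: [0.2, -0.6, 0.5]
finger_gap: 0.569
grasp_force: 0.0
pos [ 586.4 -211.1  195.9] yaw 1.532 shift [ 0.     -0.0012  0.0894] tilt [-0.0002 -0.0001] F [ 0.2 -0.6  0.5] gap 0.569 t 14.775 q7 1.89
turn 0.002 or -3.1396
```

```bash
python3 -m inch '[[0,-0.001,0.025,0,110],[0,0,0.025,0,110],[0,0,0.02,0,110],[0,0,0.012,0,110],[0,0,0.006,0,110],[0,0,0,0,110],[0,0,0,0,180],[0,0,0,0,255],[0,0,0,0,255],[0,0,0,0,255],[0,0,0,0,255]]' 40
python3 -c "
from h import *
go(586.3,-212.3,106.5,1.53)"
```

```text
clock: 16.15
position: [586.8, -212.6, 108.1]
ee_rot: [0.02, 1.0, -0.0, 0.0]
ft_force: [-0.7, -1.9, 3.0]
finger_gap: 0.102
grasp_force: 44.3
pos [ 586.8 -212.6  108.1] yaw 1.5308 shift [0.0005 0.0002 0.0016] tilt [ 0.0007 -0.0005] F [-0.7 -1.9  3. ] gap 0.102 t 16.15 q7 1.9
turn 0.0008 or -3.1408
```

```bash
python3 -m inch '[[0,0,0,0,255],[0,0,0,0,255],[0,0,0,-0.15,255],[0,0,0,-0.15,255],[0,0,0,-0.14,255],[0,0,0,0,255],[0,0,0.003,0,255],[0,0,0.003,0,255],[0,0,0,0,255]]' 100
python3 -c "
from h import *
go(586.8,-212.6,106.5,1.97);print(manip.sense()['wrist_torque'])"
```

```text
clock: 17.27
position: [586.7, -212.4, 101.7]
ee_rot: [-0.198, 0.98, -0.0, 0.0]
ft_force: [0.3, -3.4, 5.1]
finger_gap: 0.087
grasp_force: 102.4
pos [ 586.7 -212.4  101.7] yaw 1.97 shift [-0.     -0.0002 -0.0048] tilt [ 0.0001 -0.0004] F [ 0.3 -3.4  5.1] gap 0.087 t 17.275 q7 2.25
turn 0.0 or -3.1415
[-0.48497317 -0.03016074  0.01245321]
```

Pushed in 6.4 mm with only spring force, so the pin is in the slot. Continuing to about 17.5 mm.

```bash
python3 -m inch '[[0,0,0.003,0,255],[0,0,0.003,0,255],[0,0,0.003,0,255],[0,0,0.002,0,255],[0,0,0,0,255],[0,0,0,0,255]]'
python3 -c "
from h import *
go(586.8,-212.6,106.5,1.97);print(manip.sense()['wrist_torque'])"
```

```text
clock: 18.02
position: [586.8, -212.5, 91.3]
ee_rot: [-0.198, 0.98, -0.0, 0.0]
ft_force: [-0.9, -1.4, 7.5]
finger_gap: 0.084
grasp_force: 103.0
pos [ 586.8 -212.5   91.3] yaw 1.9703 shift [ 0.     -0.0002 -0.0152] tilt [ 0.0006 -0.0005] F [-0.9 -1.4  7.5] gap 0.084 t 18.025 q7 2.25
turn 0.0003 or -3.1413
[-0.44509608  0.14614262  0.00399308]
```

```bash
python3 -m inch '[[0,0,0.0008,0,255],[0,0,0,0.14,255],[0,0,0,0.14,255],[0,0,0,0.14,255],[0,0,0,0.14,255],[0,0,0,0.14,255],[0,0,0,0.14,255],[0,0,0,0.14,255],[0,0,0,0.14,255],[0,0,0,0.14,255],[0,0,0,0.14,255],[0,0,0,0,255]]'
python3 -c "
from h import *
go(586.8,-212.6,106.5,0.57);print(manip.sense()['wrist_torque'])"
```

```text
clock: 19.52
position: [586.8, -212.7, 90.8]
ee_rot: [0.481, 0.877, -0.0, 0.001]
ft_force: [-1.1, -1.6, 10.4]
finger_gap: 0.084
grasp_force: 103.0
pos [ 586.8 -212.7   90.8] yaw 0.5682 shift [ 0.0001 -0.     -0.0157] tilt [ 0.001  -0.0011] F [-1.1 -1.6 10.4] gap 0.084 t 19.525 q7 1.16
turn -0.0018 or 3.1398
[-0.43166658  0.28547007 -0.02133498]
```

```bash
python3 -m inch '[[0,0,-0.002,0,255],[0,0,-0.002,0,255],[0,0,-0.0015,0,255],[0,0,0,0,255],[0,0,-0.001,0,255],[0,0,-0.001,0,255],[0,0,0,0,255]]'
python3 -c "
from h import *
go(586.8,-212.6,97.1,0.57);print(manip.sense()['wrist_torque'])"
```

```text
clock: 20.4
position: [586.7, -212.5, 97.4]
ee_rot: [0.48, 0.878, -0.0, 0.0]
ft_force: [0.9, -2.2, 3.1]
finger_gap: 0.089
grasp_force: 101.9
pos [ 586.7 -212.5   97.4] yaw 0.5705 shift [-0.0001  0.0001  0.0003] tilt [ 0.0003 -0.0006] F [ 0.9 -2.2  3.1] gap 0.089 t 20.4 q7 1.15
turn 0.0005 or -3.1411
[-0.68892803 -0.23200887 -0.02214883]
```

It rose past the plate's underside to push ≈0.011 and the force fell off, so the pin is seated in the notches. Releasing.

```bash
python3 -m inch '[[0,0,0,0,200],[0,0,0,0,150],[0,0,0,0,150],[0,0,0,0,150],[0,0,-0.01,0,150],[0,0,-0.03,0,150],[0,0,-0.04,0,150],[0,0,-0.04,0,150],[0,0,-0.02,0,150],[0,0,0,0,150]]' 20
python3 -m inch '[[0.02,-0.03,-0.01,0,150],[0.03,-0.04,0,0,150],[0.03,-0.04,0,0,150],[0.03,-0.04,0,0,150],[0.02,-0.03,0,0,150],[0,0,0,0,150],[0,0,0,0,150]]'
python3 - <<'E'
from h import *
go(586.8,-212.6,97.1,0.57)
a,d=snap('top');b,e=snap('side');z=np.load('3.npz')
for n,D in(('before',z['db']),('now',e)):
  P=cloud('side',D)[:,:,:];H=P[:,:,2];m=np.zeros_like(H,bool);m[245:290,345:380]=1;m&=(H>88)&(abs(P[:,:,0]-586)<25)&(abs(P[:,:,1]+212)<25);print(n,np.percentile(H[m],[90,97]))
A=cv2.resize(a[200:300,355:435],(430,538),interpolation=cv2.INTER_CUBIC)
B=cv2.resize(b[240:320,310:400],(370,329),interpolation=cv2.INTER_CUBIC)
im=np.zeros((538,800,3),np.uint8);im[:,:430]=A;im[:329,430:]=B
cv2.imwrite('pics/c5.png',im[:,:,::-1])
E
```

```text
clock: 21.65
position: [587.3, -212.8, 239.8]
ee_rot: [0.479, 0.878, 0.0, 0.002]
ft_force: [0.4, 0.2, -0.6]
finger_gap: 0.412
grasp_force: 0.0
clock: 22.52
position: [365.4, -199.9, 247.3]
ee_rot: [0.479, 0.878, 0.0, 0.0]
ft_force: [-0.0, 1.2, -0.0]
finger_gap: 0.414
grasp_force: 0.0
pos [ 365.4 -199.9  247.3] yaw 0.5715 shift [-0.1304  0.1793  0.1502] tilt [0.0002 0.    ] F [-0.   1.2 -0. ] gap 0.414 t 22.525 q7 1.15
turn 0.0015 or -3.1401
before [123.78709197 124.74064943]
now [112.69272584 113.68744159]
```

View pics/c5.png

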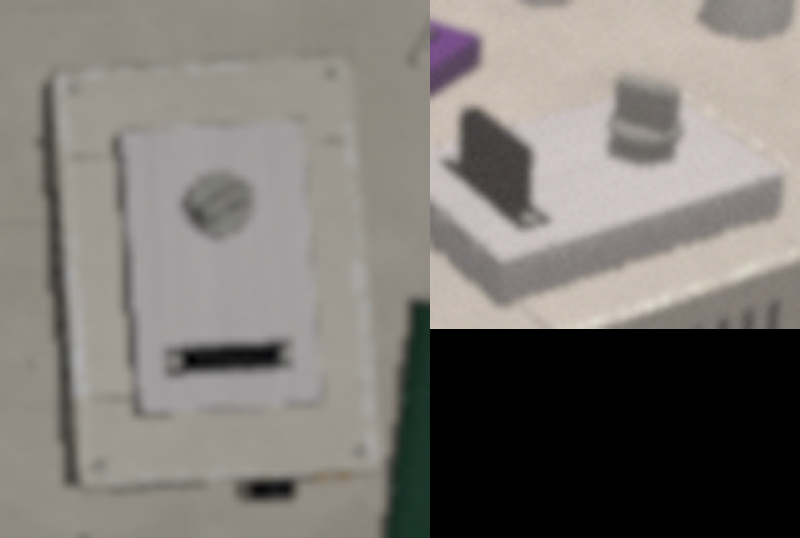

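The wing at crop (218,205) is turned clockwise and stays 11 mm lower than before (113 mm against 124 mm). The cover is square and home.

```bash
python3 -c "
from workcell import manip
print(manip.hand_in())"
```

```text
the job is handed in; nothing more can be done
None
```

The cover is home on the drive, handle to the front, and its stud is pushed in, turned clockwise and staying about 11 mm in after release; I handed the job in at about 22.6 s, and no verdict came back.

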